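# Ease the torch out of its clip stand and lay it in the desk tray

### The arm

A 6-joint arm with a two-finger parallel gripper is mounted at the origin on a cart in front of the work surface, level with it; the furniture and walls round the work are solid. World frame = base frame: x ahead of the robot, y to its left, z up, the work surface at z = 0. Lengths are in m, angles in rad, forces in N, time in s.
With the tool pointing down it reaches from about 0.35 to 0.775 m from the base axis. Payload 7.3 kg.
Tool frame: the origin (TCP) lies between the finger pads; the fingertips stand 25 mm ahead of it and the grasp point (between the pads) lies 6 mm ahead of it; y points along the fingers, z is the direction in which the jaws open and shut, and the axes are right-handed (so a half turn about y gives the same grasp; the last joint's range is limited). The gripper opens to 92 mm and grips with 3 to 60 N. Pads are 19 mm wide; open, the fingers measure 130 mm over their backs; the gripper's body (75 mm by 190 mm) begins 47 mm behind the grasp point.
Start: joints at [1.178, 0.342, 1.524, -0, 1.275, -0.146], TCP at [0.128, 0.509, 0.252] pointing down, gripper open.
Joint ranges: [-2.53, 2.53], [-0.77, 2.02], [0.04, 2.7], [-1, 4.14], [0.28, 2.66], [-3.11, 3.11]. Speed limits (rad/s): [2.57, 2.57, 3.14, 3.14, 3.14, 3.14].

### API

Orientations are given as [roll, pitch, yaw] about the fixed x, y, z axes, in that order (R = Rz(yaw) Ry(pitch) Rx(roll)).
In Python, from cell import sensors, read_camera, hand_in gives the robot as it stands. The module is installed in compiled form; this text tells all that it offers.
- The arm moves only by the tool send_rows, never from a script. Its argument "motion" is a list that holds one entry, the list of rows, each a list of 4 numbers: the shift along the tool's x, y, z in m, then the turn about the tool's y in degrees. In form: [[[tx, ty, tz, twist], ...]]. A call has 1 to 8 rows; each row is the pose to reach, as a shift and turn from the pose measured when the call began, along the tool's axes at that moment; what a row does not reach only later rows make up. A row lasts 1/10 s, in which the tool goes at most 50 mm and 8.59 degrees, less where a joint would pass 70% of its speed; a pose out of reach is approached as far as the arm can. A call with a gripper value outside its range is refused whole. "gripper" is the opening, from 0 (shut) to 1 (fully open), set as the call begins (left out, the last holds). The fingers move at their own pace and stop on an object; "grip_force" is the grip in N (left out, the last holds). Time passes only in rows, so rows that repeat a pose let the fingers close. It gives the time, the measured TCP pose, the force and the opening at its end, in the units of the state.
- sensors.observe(): the state, without advancing time (a new reading comes with each control period).
- read_camera(name): name is "scene" or "top"; returns a dict with "frame" (420x560x3 uint8, red, green, blue), "fx", "fy", "cx", "cy" (pixels), "extrinsics" (4x4, takes a point from world to camera coordinates). Camera axes: x right, y up, looking along -z (the intrinsics and any distortion apply to the point x, -y, -z); pixel columns grow to the right and rows downward; lengths in m; the calibration is good to about 2 mm. A picture is of the moment at which its call begins. There is no depth.
- hand_in(): hands the job in, once; it reports no verdict.
The state is a dict: "time": time; "qpos": joint angles; "qvel": joint speeds; "joint_efforts": joint torques, N m; "tool_pos": TCP position; "tool_rot": TCP orientation; "contact_force": force on the tool from outside, world axes, zero at the start; "torque": the same for the moment, N m; "opening": finger opening in m.
Only numpy, scipy, OpenCV 4.12 (cv2) and the standard library are available. Lean on these libraries where they do the work, as an engineer would, in place of code of your own. Each camera call takes 0.05 s, during which the arm holds its last target.

### The job

Take the pocket torch out of its spring clip stand and lay it lengthwise in the shallow black desk tray, resting flat on the tray's floor. The rigid hooks over its back and top keep it from coming straight up, so roll it out sideways, past the springy front jaws, before you lift it. Set it down gently without dropping it, and leave the stapler, tape roll and hole punch where they are.

Things in the scene. Friction and masses are not known exactly. Their poses are not given: they have to be found in the camera images.
- torch: round pale-metal pocket torch with black bands, 173 mm long, 0.10 to 0.21 kg. Origin: middle of its axis; its y axis runs along it (lens at +y). Barrel 28 mm across from y = -58 to +58 mm; head and tail cap both 36 mm across, so it cannot slide out lengthwise and lies level with its axis 18 mm above a floor. Starts level in the stand, centred on point seat.
- stand: grey clip stand fixed to the desk; base plate 100 x 140 mm, 12 mm thick. Origin: centre of its underside; z up, y along the clipped torch; -x is the side of the spring jaws, where the torch comes out. Two pedestals, each 16 mm wide, at y = -45 and +45 mm; between them 74 mm of barrel is free for fingers, with only the base plate and a thin rod (x = -22, z = 16 mm) below.
- seat (a point): where the middle of the clipped torch's axis lies: 59 mm above the centre of the stand's base, axes as the stand's. The barrel rests on flat seats 14 mm below this point, from x = -12 to +18 mm, with no lip in front, so it can move level to -x.
- hooks: the two rigid steel hooks, one on each pedestal, that continue the strips behind the barrel (+x) and curl over its top, 1.5 mm clear of it, to a free end at the stand's x = -1.4 mm; underside 74.5 mm and top 78 mm above the desk. Origin and axes are those of the stand. The torch can be lifted freely once its axis is at the stand's x < -16 mm.
- jaw (a joint): the sprung front jaws of the stand: two steel leaves (one at each pedestal) hinged 16 mm above the desk at the stand's x = -22 mm; their tips (71 mm high) rest against the front of the barrel at the height of its axis. 0 = upright, closed; grows as they swing outward to -x, up to 0.9 rad. Pushing the torch against them takes about 3.5 N at first and 8 N at 0.4 rad (torch 18 mm out); they spring back.
- tray: shallow open black tray fixed to the desk, 110 (x) x 220 (y) mm outside, walls 4 mm thick and 25 mm high, floor 4 mm above the desk. Origin: centre of its underside; its y axis runs along its long side.
- stapler: stapler, 36 x 140 x 43 mm, loose bystander; origin at the centre of its underside
- tape_roll: roll of tape lying flat, 96 mm across, 48 mm high, loose bystander; origin at the centre of its underside
- hole_punch: hole punch, 88 x 118 x 52 mm, loose bystander; origin at the centre of its underside
Not all that is in view belongs to the job. Several things have the shape of the stand; the one meant has the colours described above.

How it is judged:
By the outcome, as a careful person would: the job done as asked, in the order asked, and still so for the second after the job is handed in, with the robot touching nothing.
It also fails if it takes over 40 s, if anything falls off the work surface, if the arm or the gripper's body presses on something with over 40 N, if the wrist force passes 120 N, or if a joint passes its speed limit or range.

## Working session

There is one attempt and no reset: what is moved stays moved. The work goes in short steps, Python scripts to look and compute and a tool call to move; the robot and the scene stay as the last step left them, time stands still between calls to the robot, and variables do not carry over. Pictures are saved under pics/ and viewed, and the job is handed in when it is done.

Besides the shell and the picture viewer there is one more tool, called after ">>>" as a command line: name --argument value ..., lists and objects as JSON in quotes. send_rows: Moves the arm, as the interface text tells. Its arguments: {"type":"object","properties":{"motion":{"type":"array"},"gripper":{"type":"number"},"grip_force":{"type":"number"}},"required":["motion"]}

```bash
mkdir -p pics; python3 - <<'E'
from cell import sensors, read_camera
import cv2
print(sensors.observe())
for n in("scene","top"):
    c=read_camera(n); cv2.imwrite(f"pics/{n}0.png",c["frame"][:,:,::-1])
    print(n,{k:(v if k!="extrinsics" else v.round(4).tolist()) for k,v in c.items() if k!="frame"})
E
```

```text
{'time': 0.0, 'qpos': array([ 1.17799383e+00,  3.42745979e-01,  1.52502901e+00,  2.19872466e-06,
        1.27543566e+00, -1.46006327e-01]), 'qvel': array([-6.69795249e-04,  8.82201374e-05, -2.89383460e-05,  2.24553690e-04,
       -1.27056225e-04,  8.18736658e-04]), 'joint_efforts': array([-2.13531515e-03, -4.31246924e+01, -2.44223052e+01,  7.17605883e-02,
        5.56988013e-02, -9.17575017e-05]), 'tool_pos': array([0.1280889 , 0.50873815, 0.2510287 ]), 'tool_rot': array([-1.57239680e+00,  2.37478899e-04, -2.46796999e-01]), 'contact_force': array([ 0.9648995 ,  0.1677921 , -0.17237547]), 'torque': array([ 0.0137177 , -0.0055627 ,  0.01764731]), 'opening': 0.09193699164394978}
scene {'fx': 464.12931589630335, 'fy': 464.12931589630335, 'cx': 278.0103515201215, 'cy': 209.13151255018633, 'extrinsics': [[0.705, -0.7092, 0.0042, -0.4442], [0.5289, 0.5297, 0.6631, -0.2953], [-0.4726, -0.4652, 0.7485, -1.2522], [0.0, 0.0, 0.0, 1.0]]}
top {'fx': 394.48986263093644, 'fy': 394.48986263093644, 'cx': 276.01736286851485, 'cy': 199.3342649970292, 'extrinsics': [[-0.0251, -0.9996, -0.0093, -0.0301], [0.9873, -0.0263, 0.1565, -0.571], [-0.1567, -0.0052, 0.9876, -1.1279], [0.0, 0.0, 0.0, 1.0]]}
```

View pics/scene0.png

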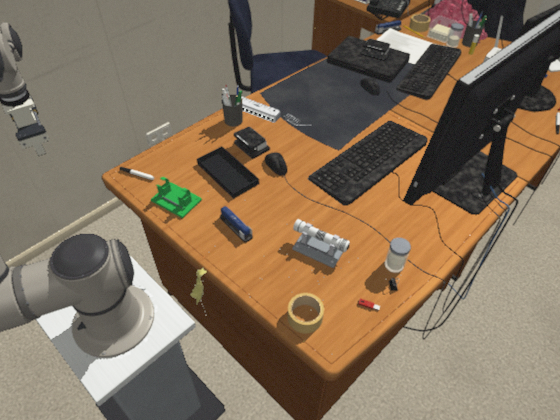

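View pics/top0.png

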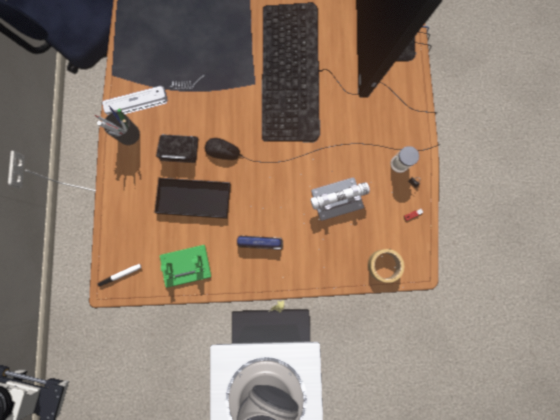

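The scene view shows the grey stand holding a pale torch at (320,242), a green empty stand at (176,197), the black tray at (228,172) and the stapler at (236,223). In the top view they are at (340,197), (186,267), (193,198) and (260,242). There are two stand-shaped things. The grey one with the torch fits the description and the green one does not. I'll confirm this in an enlarged crop.

```bash
python3 - <<'E'
import cv2,numpy as np
a=cv2.imread("pics/scene0.png")[200:280,270:370]; b=cv2.imread("pics/top0.png")[165:230,295:385]
a=cv2.resize(a,(400,320),interpolation=cv2.INTER_CUBIC)
a=cv2.resize(cv2.imread("pics/scene0.png")[205:275,280:360],(400,350),interpolation=cv2.INTER_CUBIC)
b=cv2.resize(cv2.imread("pics/top0.png")[165:235,300:380],(400,350),interpolation=cv2.INTER_CUBIC)
cv2.imwrite("pics/crop0.png",np.hstack([a,b]))
E
```

```text
(no output)
```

View pics/crop0.png

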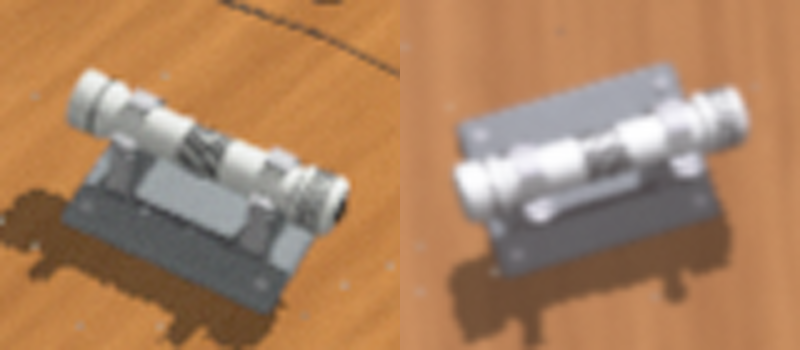

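The crop confirms the stand: grey, two pedestals, with a pale torch with dark bands clipped in. Next I'll measure the plate and torch, and work out which side the jaws are on.

```bash
cat > h.py <<'E'
import numpy as np
def cam(c):
    E=np.array(c["extrinsics"]);return c["fx"],c["fy"],c["cx"],c["cy"],E
def proj(c,P):
    fx,fy,cx,cy,E=cam(c);P=np.atleast_2d(P);p=P@E[:3,:3].T+E[:3,3]
    return np.c_[cx+fx*p[:,0]/-p[:,2],cy-fy*p[:,1]/-p[:,2]]
def ray(c,uv,z):
    fx,fy,cx,cy,E=cam(c);uv=np.atleast_2d(uv).astype(float)
    d=np.c_[(uv[:,0]-cx)/fx,-(uv[:,1]-cy)/fy,-np.ones(len(uv))]@E[:3,:3]
    o=-E[:3,:3].T@E[:3,3];return o+d*((z-o[2])/d[:,2])[:,None]
E
python3 - <<'E'
import cv2,numpy as np
from h import *
from cell import read_camera
T=read_camera("top");S=read_camera("scene")
np.savez("cams.npz",**{n+k:c[k] for n,c in(("T",T),("S",S)) for k in c})
for n,c in(("T",T),("S",S)):
    E=c["extrinsics"];print(n,"pos",(-E[:3,:3].T@E[:3,3]).round(3))
a=cv2.resize(S["frame"][212:262,287:352,::-1],None,fx=12,fy=12,interpolation=cv2.INTER_LANCZOS4)
cv2.imwrite("pics/c1.png",a)
b=cv2.resize(T["frame"][172:222,305:375,::-1],None,fx=11,fy=11,interpolation=cv2.INTER_LANCZOS4)
cv2.imwrite("pics/c2.png",b)
E
```

```text
T pos [ 0.386 -0.051  1.203]
S pos [-0.122 -0.741  1.135]
```

View pics/c1.png

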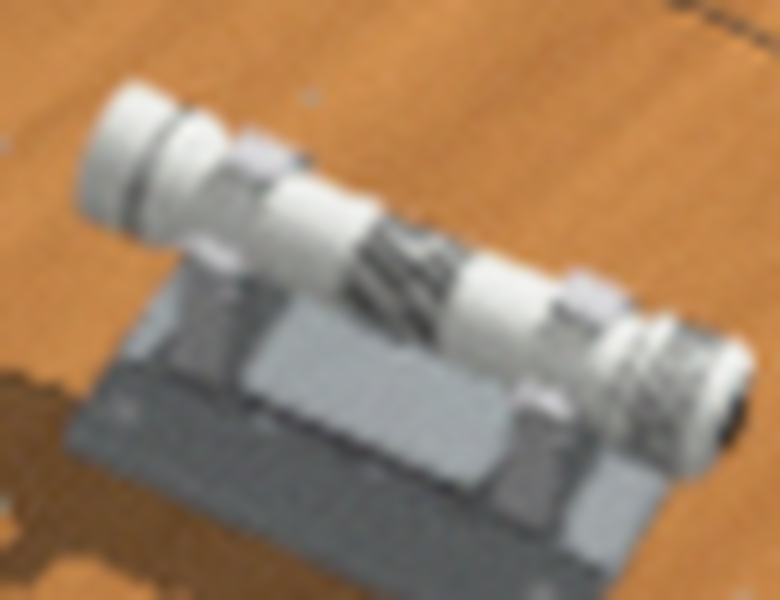

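View pics/c2.png

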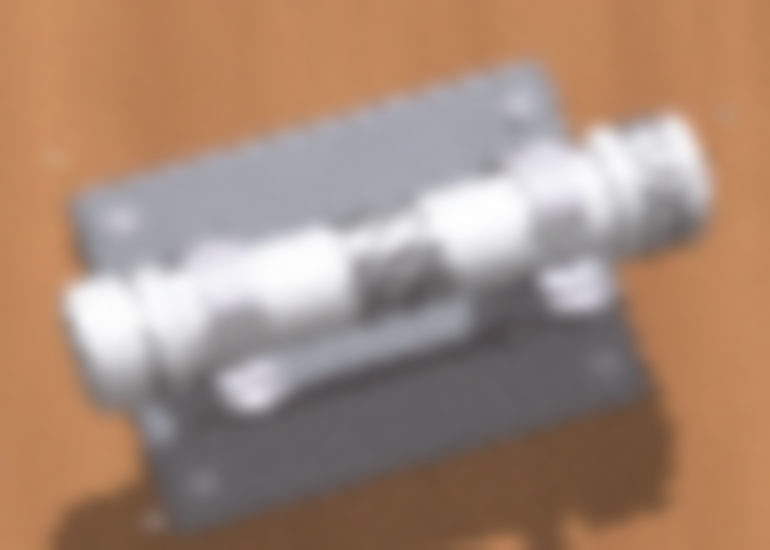

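The near side, toward the robot, has two short leaf tips in front of the barrel: crop c2 (250,385) and (578,285). The hooks rise from the far side and end over the barrel's top, so the exit side (stand -x) faces the robot. Next I'll compute poses.

```bash
python3 - <<'E'
import cv2,numpy as np
from h import *
D=np.load("cams.npz");T={k[1:]:D[k] for k in D if k[0]=="T"};S={k[1:]:D[k] for k in D if k[0]=="S"}
f=lambda p,o,s:(np.array(p,float)+.5)/s-.5+np.array(o)
pc=f([(72,200),(540,60),(650,390),(175,530)],(305,172),11)
C=ray(T,pc,.012);print("plate corners T\n",C.round(4),"centre",C.mean(0).round(4))
print("sides",np.linalg.norm(np.roll(C,-1,0)-C,axis=1).round(4))
e=(C[0]-C[1])+(C[3]-C[2]);print("y-dir yaw deg",np.degrees(np.arctan2(-e[0],e[1])))
# torch mask in top: bright pale + black bands -> colour not wood: saturation low
t=T["frame"];hsv=cv2.cvtColor(t,cv2.COLOR_RGB2HSV)
m=((hsv[...,2]>200)&(hsv[...,1]<50)).astype(np.uint8);m[:165]=0;m[235:]=0;m[:,:300]=0;m[:,378:]=0
n,l,st,ce=cv2.connectedComponentsWithStats(m);print(st[1:].tolist())
# tray mask
g=((hsv[...,2]<70)).astype(np.uint8);g[:170]=0;g[225:]=0;g[:,:145]=0;g[:,240:]=0
g=cv2.morphologyEx(g,cv2.MORPH_OPEN,np.ones((3,3)))
n,l,st,ce=cv2.connectedComponentsWithStats(g);i=1+st[1:,4].argmax()
cn,_=cv2.findContours((l==i).astype(np.uint8),0,2);r=cv2.minAreaRect(cn[0]);print("tray",st[i],r)
B=ray(T,cv2.boxPoints(r),.025);print(B.round(4),np.linalg.norm(np.roll(B,-1,0)-B,axis=1).round(4))
a=cv2.resize(t[170:285,150:290,::-1],None,fx=5,fy=5,interpolation=cv2.INTER_LANCZOS4);cv2.imwrite("pics/c3.png",a)
a=cv2.resize(S["frame"][115:225,160:290,::-1],None,fx=5,fy=5,interpolation=cv2.INTER_LANCZOS4);cv2.imwrite("pics/c4.png",a)
E
```

```text
plate corners T
 [[ 0.6022 -0.153   0.012 ]
 [ 0.6385 -0.2854  0.012 ]
 [ 0.5446 -0.3105  0.012 ]
 [ 0.5091 -0.1777  0.012 ]] centre [ 0.5736 -0.2317  0.012 ]
sides [0.1373 0.0972 0.1375 0.0963]
y-dir yaw deg 15.128330560815076
[[352, 181, 1, 1, 1], [311, 183, 58, 22, 351], [355, 196, 4, 4, 11], [326, 205, 4, 4, 12]]
tray [ 156  179   74   39 2473] ((192.47715759277344, 197.81979370117188), (71.88827514648438, 35.05354690551758), 4.0856170654296875)
[[0.5419 0.32   0.025 ]
 [0.6495 0.3148 0.025 ]
 [0.6276 0.0954 0.025 ]
 [0.5207 0.1036 0.025 ]] [0.1077 0.2205 0.1072 0.2174]
```

View pics/c3.png

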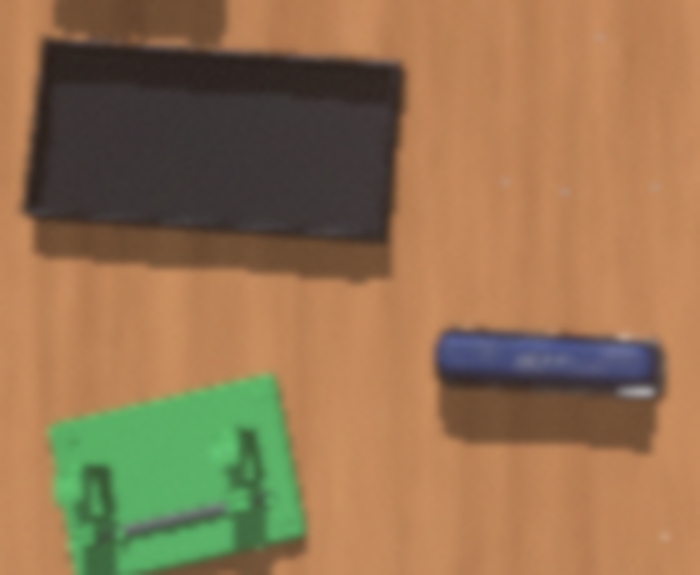

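View pics/c4.png

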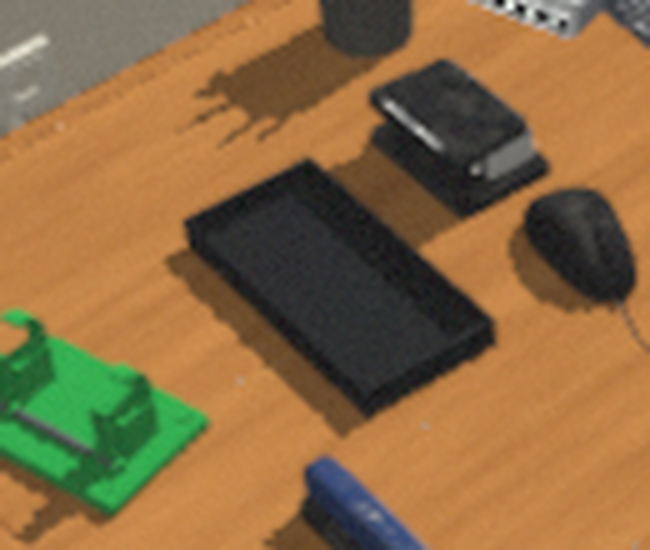

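```bash
python3 - <<'E'
import cv2,numpy as np
from h import *
D=np.load("cams.npz");T={k[1:]:D[k] for k in D if k[0]=="T"};S={k[1:]:D[k] for k in D if k[0]=="S"}
f=lambda p,o,s:(np.array(p,float)+.5)/s-.5+np.array(o)
def rep(n,C,a,b):
    C=np.array(C);e=(C[0]-C[1])+(C[3]-C[2])
    print(n,C[:,:2].round(4).tolist(),"c",C.mean(0).round(4),"sides",np.linalg.norm(np.roll(C,-1,0)-C,axis=1).round(4),"yaw",np.degrees(np.arctan2(-e[0],e[1])).round(2))
rep("trayT",ray(T,f([(42,40),(403,65),(385,242),(25,212)],(150,170),5),.025),0,0)
rep("trayS",ray(S,f([(308,158),(496,325),(366,398),(186,222)],(160,115),5),.025),0,0)
# scene plate corners: left (65,440), right-far (672,485) at z=.012
rep("staplerT",ray(T,f([(440,332),(660,343),(655,395),(437,380)],(150,170),5),.043),0,0)
E0=ray(T,f([(83,345),(700,165)],(305,172),11),.059);print("torch ends T",E0.round(4),np.linalg.norm(E0[0]-E0[1]),E0.mean(0))
# scene: silhouette mid-edge at left end and right end
E1=ray(S,f([(105,150),(725,410)],(287,212),12),.059);print("torch ends S",E1.round(4),np.linalg.norm(E1[0]-E1[1]),E1.mean(0))
for ends in(E0,E1):
    d=ends[0]-ends[1];print("yaw",np.degrees(np.arctan2(-d[0],d[1])))
yaw=np.radians(15.1);R=np.array([[np.cos(yaw),-np.sin(yaw),0],[np.sin(yaw),np.cos(yaw),0],[0,0,1]])
c=np.array([.5736,-.2317,0])
P={"seat":(0,0,.059),"hookend+":(-.0014,.045,.078),"hookend-":(-.0014,-.045,.078),"jaw+":(-.016,.045,.071),"jaw-":(-.016,-.045,.071),"rod+":(-.022,.037,.016),"rod-":(-.022,-.037,.016),"b--":(-.05,-.07,.012),"b-+":(-.05,.07,.012)
,"b+-":(.05,-.07,.012),"b++":(.05,.07,.012)}
for k,v in P.items():
    w=R@np.array(v)+c
    print(k,w.round(4),"c2",((proj(T,w)[0]-(305,172)+.5)*11-.5).round(0),"c1",((proj(S,w)[0]-(287,212)+.5)*12-.5).round(0))
E
```

```text
trayT [[0.6501, 0.3144], [0.6285, 0.0935], [0.5204, 0.1051], [0.5443, 0.3224]] c [0.5858 0.2088 0.025 ] sides [0.222  0.1088 0.2186 0.1061] yaw -5.92
trayS [[0.6489, 0.3095], [0.6271, 0.0889], [0.5197, 0.1], [0.5432, 0.3179]] c [0.5847 0.2041 0.025 ] sides [0.2217 0.1079 0.2192 0.106 ] yaw -5.89
staplerT [[0.4643, 0.0706], [0.4546, -0.0584], [0.4244, -0.0546], [0.4364, 0.0727]] c [0.4449 0.0076 0.043 ] sides [0.1294 0.0304 0.1278 0.0281] yaw -4.84
torch ends T [[ 0.5544 -0.1504  0.059 ]
 [ 0.5987 -0.3173  0.059 ]] 0.17269913157752798 [ 0.57652737 -0.2338332   0.059     ]
torch ends S [[ 0.5512 -0.1514  0.059 ]
 [ 0.5979 -0.3133  0.059 ]] 0.16847821729624263 [ 0.57452901 -0.23238335  0.059     ]
yaw 14.866612212919595
yaw 16.080199804981373
seat [ 0.5736 -0.2317  0.059 ] c2 [385. 266.] c1 [404. 278.]
hookend+ [ 0.5605 -0.1886  0.078 ] c2 [234. 307.] c1 [243. 162.]
hookend- [ 0.584  -0.2755  0.078 ] c2 [560. 211.] c1 [575. 306.]
jaw+ [ 0.5464 -0.1924  0.071 ] c2 [248. 364.] c1 [214. 220.]
jaw- [ 0.5699 -0.2793  0.071 ] c2 [573. 267.] c1 [547. 366.]
rod+ [ 0.5427 -0.2017  0.016 ] c2 [258. 405.] c1 [221. 386.]
rod- [ 0.562  -0.2732  0.016 ] c2 [514. 329.] c1 [487. 505.]
b-- [ 0.5436 -0.3123  0.012 ] c2 [657. 393.] c1 [558. 651.]
b-+ [ 0.5071 -0.1771  0.012 ] c2 [173. 537.] c1 [ 53. 421.]
b+- [ 0.6401 -0.2863  0.012 ] c2 [543.  54.] c1 [726. 367.]
b++ [ 0.6036 -0.1511  0.012 ] c2 [ 65. 195.] c1 [236. 155.]
```

>>> send_rows --motion '[[[0.042, 0, -0.025, 7.5], [0.084, 0, -0.05, 15], [0.126, 0, -0.075, 22.5], [0.168, 0, -0.1, 30], [0.21, 0, -0.125, 37.5], [0.252, 0, -0.15, 45], [0.294, 0, -0.175, 52.5], [0.336, 0, -0.2, 60]]]' --gripper 1

```text
time: 1.0
tool_pos: [0.4062, 0.2312, 0.2515]
tool_rot: [-1.571, -0.001, -1.299]
contact_force: [0.2, 1.2, 0.3]
opening: 0.0918
```

```bash
cat > go.py <<'E'
import sys,numpy as np
from scipy.spatial.transform import Rotation as Ro
from cell import sensors
def go(t,yaw):
    s=sensors.observe();p=np.array(s["tool_pos"]);R=Ro.from_euler("xyz",s["tool_rot"]).as_matrix()
    d=R.T@(np.array(t)-p);dy=(yaw-np.degrees(s["tool_rot"][2])+180)%360-180
    print("t",round(s["time"],2),"pos",p.round(4),"rot",np.degrees(s["tool_rot"]).round(2),"F",s["contact_force"].round(2),"open",round(s["opening"],4))
    print("shift",d.round(4),"twist",round(-dy,2),"q",s["qpos"].round(2))
if __name__=="__main__": a=[float(v) for v in sys.argv[1:]];go(a[:3],a[3])
E
python3 go.py .5745 -.2325 .15 -74.9
```

```text
t 1.0 pos [0.4062 0.2312 0.2515] rot [-9.002e+01 -3.000e-02 -7.445e+01] F [0.16 1.23 0.34] open 0.0918
shift [0.4918 0.1018 0.0379] twist 0.45 q [ 0.35  0.24  1.67 -0.    1.23  0.08]
```

>>> send_rows --motion '[[[0.045, 0, 0.004, 0.4], [0.09, 0, 0.008, 0.4], [0.135, 0, 0.012, 0.4], [0.18, 0, 0.016, 0.4], [0.225, 0, 0.02, 0.4], [0.27, 0, 0.024, 0.4], [0.315, 0, 0.028, 0.4], [0.36, 0, 0.032, 0.4]]]'

```text
time: 1.8
tool_pos: [0.5338, -0.1089, 0.2516]
tool_rot: [-1.571, -0.0, -1.307]
contact_force: [0.2, 0.1, 0.6]
opening: 0.0916
```

```bash
python3 go.py .5745 -.2325 .15 -74.9
```

```text
t 1.8 pos [ 0.5338 -0.1089  0.2516] rot [-9.002e+01 -2.000e-02 -7.487e+01] F [0.23 0.06 0.59] open 0.0916
shift [0.1299 0.1017 0.0071] twist 0.03 q [-0.34  0.38  1.47 -0.    1.29 -0.61]
```

>>> send_rows --motion '[[[0.04, 0, 0.002, 0], [0.08, 0, 0.005, 0], [0.115, 0.02, 0.007, 0], [0.13, 0.06, 0.007, 0], [0.13, 0.1, 0.007, 0], [0.13, 0.1, 0.007, 0]]]'

```text
time: 2.4
tool_pos: [0.5712, -0.2316, 0.1455]
tool_rot: [-1.58, 0.008, -1.308]
contact_force: [-1.0, 0.6, -0.4]
opening: 0.0918
```

```bash
python3 go.py .5745 -.2325 .069 -74.9; python3 - <<'E'
from cell import read_camera
import cv2,numpy as np
S=read_camera("scene");T=read_camera("top")
a=cv2.resize(S["frame"][190:270,270:370,::-1],(400,320),interpolation=cv2.INTER_CUBIC)
b=cv2.resize(T["frame"][155:235,290:390,::-1],(400,320),interpolation=cv2.INTER_CUBIC)
cv2.imwrite("pics/c5.png",np.hstack([a,b]))
E
```

```text
t 2.4 pos [ 0.5712 -0.2316  0.1455] rot [-90.53   0.47 -74.94] F [-1.    0.58 -0.42] open 0.0918
shift [0.0023 0.0765 0.0037] twist -0.04 q [-0.51  0.61  1.39 -0.    1.16 -0.77]
```

View pics/c5.png

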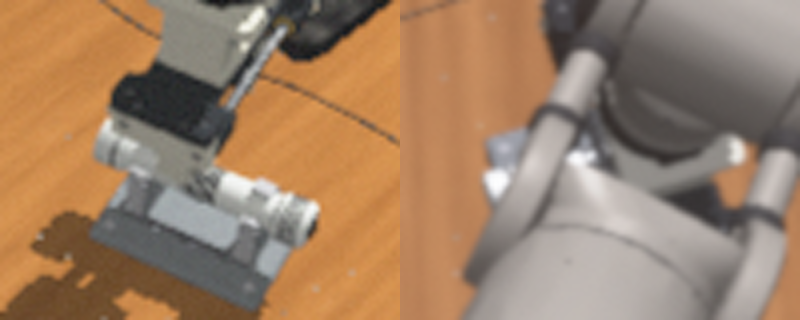

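Scene crop: the near finger is at about (185,155), in front of and above the barrel's middle band and between the two pedestals. The arm hides the stand in the top view. I'll descend.

>>> send_rows --motion '[[[0.002, 0.02, 0.003, 0], [0.002, 0.04, 0.004, 0], [0.002, 0.055, 0.004, 0], [0.002, 0.07, 0.004, 0], [0.002, 0.076, 0.004, 0], [0.002, 0.076, 0.004, 0], [0.002, 0.076, 0.004, 0]]]'

```text
time: 3.2
tool_pos: [0.5797, -0.2336, 0.0778]
tool_rot: [-1.57, -0.001, -1.306]
contact_force: [-0.0, -0.2, 0.6]
opening: 0.0919
```

```bash
python3 go.py .5745 -.2325 .069 -74.9
```

```text
t 3.2 pos [ 0.5797 -0.2336  0.0778] rot [-8.995e+01 -8.000e-02 -7.484e+01] F [-0.   -0.19  0.64] open 0.0919
shift [-0.0024  0.0088 -0.0047] twist 0.06 q [-0.51  0.69  1.44 -0.    1.01 -0.77]
```

>>> send_rows --motion '[[[-0.002, 0.005, -0.004, 0], [-0.002, 0.009, -0.005, 0], [-0.002, 0.009, -0.005, 0], [-0.002, 0.009, -0.005, 0]]]'

```text
time: 3.6
tool_pos: [0.5742, -0.233, 0.0688]
tool_rot: [-1.57, -0.001, -1.306]
contact_force: [1.3, -0.2, 0.3]
opening: 0.0922
```

```bash
python3 go.py .5745 -.2325 .069 -74.9
```

```text
t 3.6 pos [ 0.5742 -0.233   0.0688] rot [-8.996e+01 -8.000e-02 -7.485e+01] F [ 1.26 -0.15  0.33] open 0.0922
shift [-0.0004 -0.0002  0.0004] twist 0.05 q [-0.51  0.7   1.46 -0.    0.98 -0.77]
```

>>> send_rows --motion '[[[0, 0, 0, 0], [0, 0, 0, 0], [0, 0, 0, 0], [0, 0, 0, 0], [0, 0, 0, 0], [0, 0, 0, 0], [0, 0, 0, 0], [0, 0, 0, 0]]]' --gripper 0 --grip_force 6

```text
time: 4.4
tool_pos: [0.5743, -0.233, 0.0688]
tool_rot: [-1.57, -0.001, -1.306]
contact_force: [-0.0, 0.9, 0.1]
opening: 0.0326
```

```bash
python3 go.py .5745 -.2325 .069 -74.9
```

```text
t 4.4 pos [ 0.5743 -0.233   0.0688] rot [-8.996e+01 -8.000e-02 -7.485e+01] F [-0.04  0.92  0.11] open 0.0326
shift [-0.0004 -0.0002  0.0004] twist 0.05 q [-0.51  0.7   1.46 -0.    0.98 -0.77]
```

>>> send_rows --motion '[[[0, 0, 0, 0], [0, 0, 0, 0], [0, 0, 0, 0]]]'

```text
time: 4.7
tool_pos: [0.5743, -0.233, 0.0688]
tool_rot: [-1.57, -0.001, -1.306]
contact_force: [-0.2, -0.8, 0.4]
opening: 0.0279
```

>>> send_rows --motion '[[[0, 0, 0, 0], [0, 0, 0, 0], [0, 0, 0, 0]]]' --grip_force 35

```text
time: 5.0
tool_pos: [0.5742, -0.233, 0.0688]
tool_rot: [-1.57, -0.001, -1.306]
contact_force: [0.4, -0.1, 0.6]
opening: 0.0273
```

```bash
python3 go.py .5745 -.2325 .069 -74.9
```

```text
t 5.0 pos [ 0.5742 -0.233   0.0688] rot [-8.996e+01 -8.000e-02 -7.485e+01] F [ 0.45 -0.09  0.64] open 0.0273
shift [-0.0004 -0.0002  0.0004] twist 0.05 q [-0.51  0.7   1.46 -0.    0.98 -0.77]
```

>>> send_rows --motion '[[[0, 0, -0.003, 0], [0, 0, -0.007, 0], [0, 0, -0.011, 0], [0, 0, -0.015, 0], [0, 0, -0.019, 0], [0, 0, -0.023, 0], [0, 0, -0.026, 0], [0, 0, -0.026, 0]]]'

```text
time: 5.8
tool_pos: [0.5508, -0.2395, 0.0691]
tool_rot: [-1.566, -0.003, -1.307]
contact_force: [10.6, 3.9, -3.2]
opening: 0.0273
```

```bash
python3 go.py .5742 -.233 .069 -74.9;python3 - <<'E'
from cell import read_camera
import cv2,numpy as np
S=read_camera("scene")
a=cv2.resize(S["frame"][190:270,270:370,::-1],(750,600),interpolation=cv2.INTER_CUBIC)
cv2.imwrite("pics/c6.png",a)
E
```

```text
t 5.8 pos [ 0.5508 -0.2395  0.0691] rot [-89.7   -0.15 -74.88] F [10.62  3.89 -3.23] open 0.0273
shift [-0.0002  0.0002  0.0243] twist 0.02 q [-0.54  0.67  1.53  0.    0.94 -0.8 ]
```

View pics/c6.png

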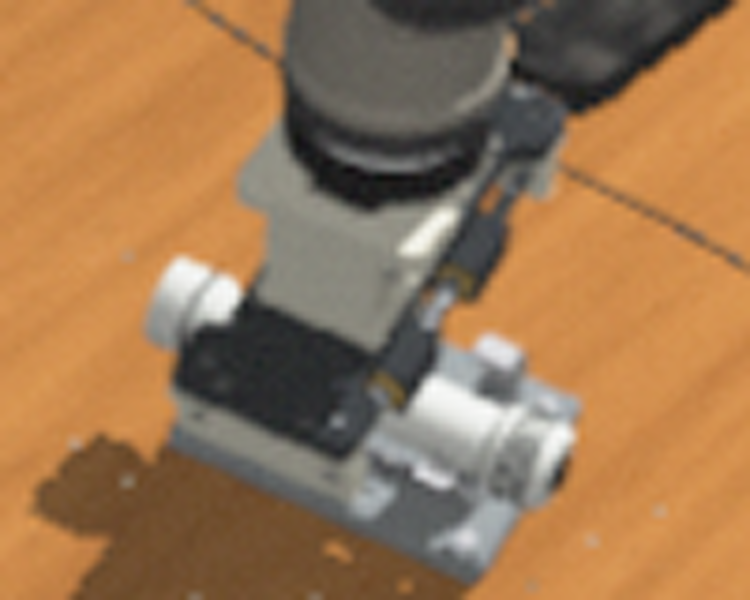

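The torch has moved out with the gripper: the hook stands free at (500,355), the torch tail is at (540,460), and the jaw force is 11 N as expected. I'll go slightly further out, then lift.

>>> send_rows --motion '[[[0, 0, -0.003, 0], [0, -0.004, -0.003, 0], [0, -0.01, -0.003, 0], [0, -0.018, -0.003, 0], [0, -0.028, -0.003, 0], [0, -0.04, -0.003, 0], [0, -0.055, -0.003, 0], [0, -0.07, -0.003, 0]]]'

```text
time: 6.65
tool_pos: [0.5466, -0.2402, 0.1395]
tool_rot: [-1.567, -0.002, -1.307]
contact_force: [-0.2, -0.7, -2.9]
opening: 0.0269
```

```bash
python3 go.py .5742 -.233 .2 -74.9;python3 - <<'E'
from cell import read_camera
import cv2,numpy as np
S=read_camera("scene")
a=cv2.resize(S["frame"][170:270,260:380,::-1],(720,600),interpolation=cv2.INTER_CUBIC)
cv2.imwrite("pics/c7.png",a)
E
```

```text
t 6.65 pos [ 0.5466 -0.2402  0.1395] rot [-89.8   -0.1  -74.89] F [-0.2  -0.68 -2.89] open 0.0269
shift [ 0.0003 -0.0604  0.0287] twist 0.01 q [-0.54  0.57  1.47  0.    1.09 -0.81]
```

View pics/c7.png

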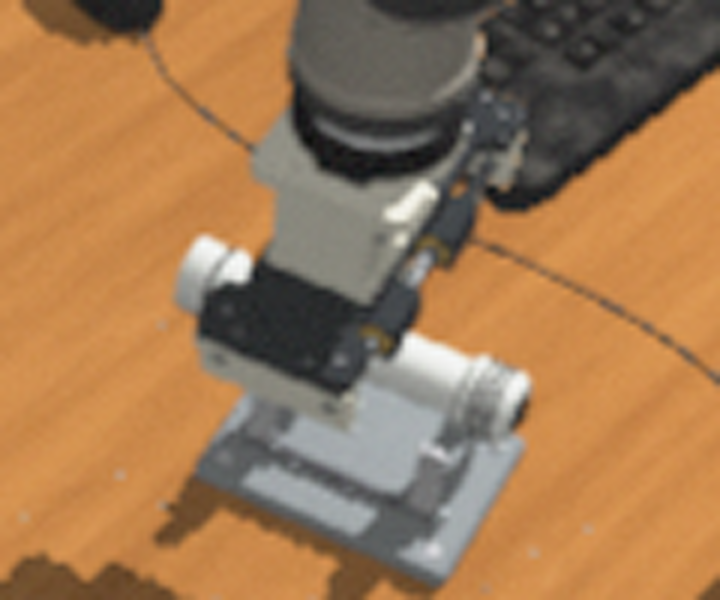

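The torch is held and clear of the hooks, and the jaws have sprung back. Now I'll carry it to the tray.

```bash
python3 go.py .5855 .2065 .16 -95.9
```

```text
t 6.7 pos [ 0.5478 -0.2408  0.1423] rot [-89.62  -0.28 -74.89] F [ 0.8  -0.3  -0.09] open 0.027
shift [-0.4219 -0.0187  0.1531] twist 21.01 q [-0.54  0.57  1.47  0.    1.09 -0.81]
```

>>> send_rows --motion '[[[-0.01, -0.01, 0.004, 0.5], [-0.03, -0.02, 0.011, 1.5], [-0.06, -0.025, 0.022, 3], [-0.095, -0.025, 0.034, 5], [-0.13, -0.025, 0.047, 6.5], [-0.165, -0.025, 0.06, 8], [-0.2, -0.025, 0.073, 10], [-0.235, -0.025, 0.085, 12]]]'

```text
time: 7.5
tool_pos: [0.5676, 0.0103, 0.1667]
tool_rot: [-1.565, -0.003, -1.518]
contact_force: [0.3, -0.6, -2.0]
opening: 0.0274
```

```bash
python3 go.py .5855 .2065 .16 -95.9
```

```text
t 7.5 pos [0.5676 0.0103 0.1667] rot [-89.64  -0.19 -86.98] F [ 0.3  -0.56 -1.96] open 0.0274
shift [-0.195   0.0062  0.0281] twist 8.92 q [-0.12  0.49  1.53 -0.    1.11 -0.17]
```

>>> send_rows --motion '[[[-0.035, 0, 0.005, 2], [-0.07, 0, 0.01, 4], [-0.105, 0, 0.015, 6], [-0.14, 0, 0.02, 8], [-0.17, 0.003, 0.025, 9], [-0.187, 0.006, 0.028, 9], [-0.195, 0.006, 0.028, 9], [-0.195, 0.006, 0.028, 9]]]'

```text
time: 8.3
tool_pos: [0.5848, 0.2068, 0.1599]
tool_rot: [-1.565, -0.003, -1.674]
contact_force: [0.6, -0.0, -1.9]
opening: 0.0272
```

```bash
python3 go.py .5855 .2065 .08 -95.9;python3 - <<'E'
from cell import read_camera
import cv2,numpy as np
S=read_camera("scene");T=read_camera("top")
a=cv2.resize(S["frame"][100:220,170:290,::-1],(400,400),interpolation=cv2.INTER_CUBIC)
b=cv2.resize(T["frame"][150:250,140:240,::-1],(400,400),interpolation=cv2.INTER_CUBIC)
cv2.imwrite("pics/c8.png",np.hstack([a,b]))
E
```

```text
t 8.3 pos [0.5848 0.2068 0.1599] rot [-89.68  -0.17 -95.91] F [ 0.56 -0.04 -1.89] open 0.0272
shift [0.     0.0799 0.0003] twist -0.01 q [ 0.22  0.59  1.38 -0.    1.17  0.32]
```

View pics/c8.png

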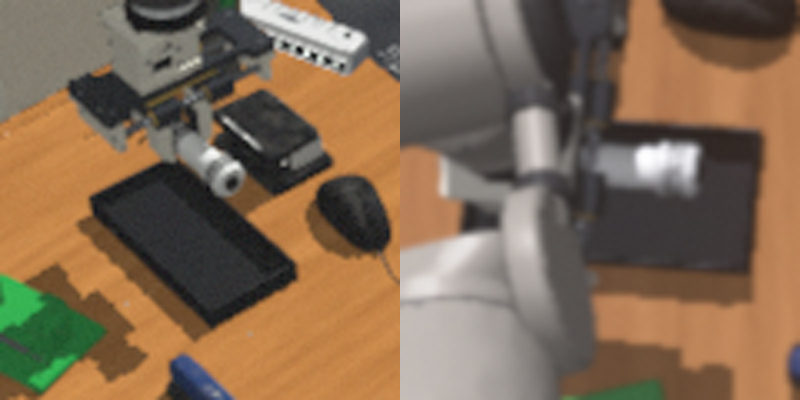

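```bash
python3 - <<'E'
import numpy as np
from h import *
D=np.load("cams.npz");T={k[1:]:D[k] for k in D if k[0]=="T"};S={k[1:]:D[k] for k in D if k[0]=="S"}
print(ray(T,[(214.4,191.6)],.15),ray(S,[(239.2,154.0)],.15), "expected .576 .120")
E
```

```text
[[0.57905842 0.12124501 0.15      ]] [[0.57793126 0.12237354 0.15      ]] expected .576 .120
```

The torch end triangulates to (0.578, 0.122), within 3 mm of expected in both views, and it is level. I'll lower it.

>>> send_rows --motion '[[[0, 0.01, 0, 0], [0, 0.03, 0, 0], [0, 0.05, 0, 0], [0, 0.07, 0, 0], [0, 0.085, 0, 0], [0, 0.098, 0, 0], [0, 0.105, 0, 0], [0, 0.11, 0, 0]]]'

```text
time: 9.2
tool_pos: [0.5859, 0.2045, 0.0497]
tool_rot: [-1.565, -0.003, -1.676]
contact_force: [0.5, -0.1, -1.7]
opening: 0.0271
```

```bash
python3 go.py .5852 .2067 .032 -95.9
```

```text
t 9.2 pos [0.5859 0.2045 0.0497] rot [-89.66  -0.18 -96.05] F [ 0.46 -0.1  -1.73] open 0.0271
shift [-0.0021  0.0176 -0.0011] twist -0.15 q [ 0.21  0.72  1.48 -0.01  0.94  0.32]
```

>>> send_rows --motion '[[[0, 0.005, 0, 0], [0, 0.009, 0, 0], [0, 0.012, 0, 0], [0, 0.014, 0, 0], [0, 0.015, 0, 0], [0, 0.015, 0, 0]]]'

```text
time: 9.8
tool_pos: [0.586, 0.2045, 0.0347]
tool_rot: [-1.565, -0.003, -1.676]
contact_force: [-0.4, -0.3, -1.7]
opening: 0.0272
```

>>> send_rows --motion '[[[0, 0.001, 0, 0], [0, 0.001, 0, 0], [0, 0.001, 0, 0]]]'

```text
time: 10.1
tool_pos: [0.5861, 0.2045, 0.0338]
tool_rot: [-1.565, -0.003, -1.676]
contact_force: [-0.8, -0.0, -1.1]
opening: 0.0269
```

>>> send_rows --motion '[[[0, 0.001, 0, 0], [0, 0.001, 0, 0], [0, 0.001, 0, 0]]]'

```text
time: 10.4
tool_pos: [0.5861, 0.2045, 0.0327]
tool_rot: [-1.565, -0.003, -1.676]
contact_force: [0.2, 0.0, -2.1]
opening: 0.0271
```

>>> send_rows --motion '[[[0, 0.0007, 0, 0], [0, 0.0007, 0, 0], [0, 0.0007, 0, 0]]]'

```text
time: 10.7
tool_pos: [0.5861, 0.2045, 0.032]
tool_rot: [-1.565, -0.003, -1.676]
contact_force: [0.6, 0.5, -1.0]
opening: 0.0268
```

>>> send_rows --motion '[[[0, 0.0007, 0, 0], [0, 0.0007, 0, 0], [0, 0.0007, 0, 0]]]'

```text
time: 11.0
tool_pos: [0.5862, 0.2045, 0.0318]
tool_rot: [-1.564, -0.003, -1.676]
contact_force: [-1.5, -0.5, 3.6]
opening: 0.0272
```

Contact: Fz went from -1.0 to +3.6 N at the expected height (TCP 0.032). I'll relax the grip, open part-way to stay inside the walls, and lift.

>>> send_rows --motion '[[[0, 0, 0, 0], [0, 0, 0, 0], [0, 0, 0, 0]]]' --grip_force 4

```text
time: 11.3
tool_pos: [0.5862, 0.2046, 0.0318]
tool_rot: [-1.564, -0.003, -1.676]
contact_force: [-1.2, -0.7, 0.6]
opening: 0.0279
```

>>> send_rows --motion '[[[0, 0, 0, 0], [0, 0, 0, 0], [0, 0, 0, 0], [0, 0, 0, 0], [0, 0, 0, 0]]]' --gripper 0.42

```text
time: 11.8
tool_pos: [0.5862, 0.2046, 0.0317]
tool_rot: [-1.564, -0.003, -1.676]
contact_force: [-0.0, 0.0, 0.4]
opening: 0.0385
```

```bash
python3 go.py .5852 .2067 .032 -95.9
```

```text
t 11.8 pos [0.5862 0.2046 0.0317] rot [-89.63  -0.17 -96.04] F [-0.01  0.02  0.4 ] open 0.0385
shift [-0.002  -0.0003 -0.0012] twist -0.14 q [ 0.21  0.75  1.49 -0.01  0.9   0.32]
```

>>> send_rows --motion '[[[0, -0.005, 0, 0], [0, -0.015, 0, 0], [0, -0.03, 0, 0], [0, -0.05, 0, 0], [0, -0.08, 0, 0], [0, -0.115, 0, 0], [0, -0.15, 0, 0], [0, -0.18, 0, 0]]]'

```text
time: 12.6
tool_pos: [0.5853, 0.2053, 0.2155]
tool_rot: [-1.561, -0.002, -1.676]
contact_force: [0.5, 0.1, -0.7]
opening: 0.0382
```

```bash
python3 go.py .4 .03 .25 -95.9
```

```text
t 12.6 pos [0.5853 0.2053 0.2155] rot [-89.45  -0.11 -96.04] F [ 0.51  0.06 -0.72] open 0.0382
shift [ 0.1939 -0.0357 -0.1655] twist -0.14 q [ 0.22  0.54  1.31 -0.01  1.29  0.32]
```

Moving aside at height for a clear view.

>>> send_rows --motion '[[[0.035, -0.01, -0.015, 0], [0.07, -0.03, -0.03, 0], [0.105, -0.035, -0.05, 0], [0.14, -0.035, -0.075, 0], [0.175, -0.035, -0.1, 0], [0.2, -0.035, -0.13, 0], [0.22, -0.035, -0.15, 0], [0.22, -0.035, -0.15, 0]]]'

```text
time: 13.4
tool_pos: [0.4104, 0.0011, 0.251]
tool_rot: [-1.56, -0.003, -1.679]
contact_force: [-0.6, 0.1, -0.1]
opening: 0.0388
```

```bash
python3 go.py .4 .03 .25 -95.9;python3 - <<'E'
from cell import read_camera
import cv2,numpy as np
S=read_camera("scene");T=read_camera("top")
cv2.imwrite("pics/sc9.png",S["frame"][:,:,::-1]);cv2.imwrite("pics/tp9.png",T["frame"][:,:,::-1])
a=cv2.resize(S["frame"][100:240,170:310,::-1],(400,400),interpolation=cv2.INTER_CUBIC)
b=cv2.resize(T["frame"][150:290,140:280,::-1],(400,400),interpolation=cv2.INTER_CUBIC)
cv2.imwrite("pics/c9.png",np.hstack([a,b]))
E
```

```text
t 13.4 pos [0.4104 0.0011 0.251 ] rot [-89.38  -0.15 -96.17] F [-0.63  0.12 -0.1 ] open 0.0388
shift [-0.0276  0.0008 -0.0134] twist -0.27 q [-0.18  0.13  1.82 -0.    1.19 -0.07]
```

View pics/c9.png

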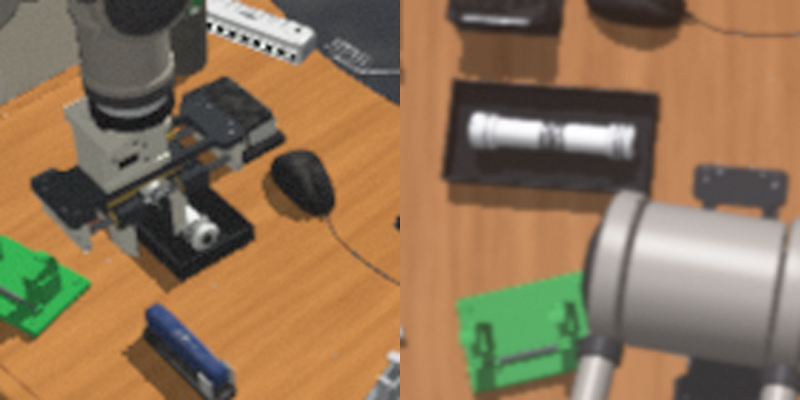

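View pics/tp9.png

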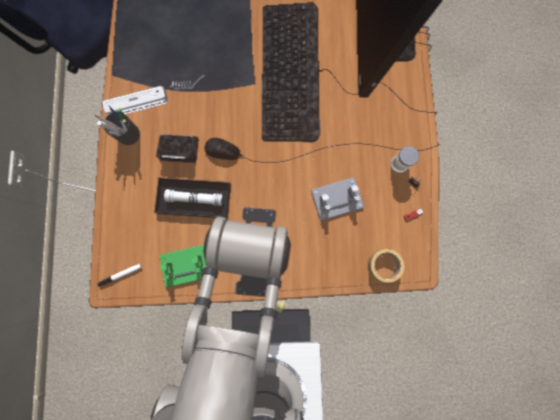

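The top view shows the torch lying in the tray at about (193,197), parallel to its long side. A last numeric check before handing in, covering the torch's pose and the bystanders.

```bash
python3 - <<'E'
import cv2,numpy as np
from h import *
D=np.load("cams.npz");T={k[1:]:D[k] for k in D if k[0]=="T"}
t=cv2.imread("pics/tp9.png");hsv=cv2.cvtColor(t,cv2.COLOR_BGR2HSV)
m=(hsv[...,2]>110).astype(np.uint8);m2=np.zeros_like(m);m2[184:212,161:226]=m[184:212,161:226]
m2=cv2.morphologyEx(m2,cv2.MORPH_CLOSE,np.ones((5,9)))
n,l,st,ce=cv2.connectedComponentsWithStats(m2);i=1+st[1:,4].argmax()
cn,_=cv2.findContours((l==i).astype(np.uint8),0,2);r=cv2.minAreaRect(cn[0]);B=ray(T,cv2.boxPoints(r),.022)
print(r,"centre",B.mean(0).round(4),"sides(+~2.8mm px)",np.linalg.norm(np.roll(B,-1,0)-B,axis=1).round(4))
a=cv2.imread("pics/scene0.png");b=cv2.imread("pics/sc9.png")
for nm,(x0,x1,y0,y1) in {"stapler":(215,260,200,245),"tape":(285,328,290,335)}.items():
    print(nm,cv2.absdiff(a,b)[y0:y1,x0:x1].mean())
a=cv2.imread("pics/top0.png");print("punch",cv2.absdiff(a,t)[132:165,155:200].mean(),"tape",cv2.absdiff(a,t)[245:287,365:408].mean())
E
```

```text
((192.78335571289062, 196.37042236328125), (58.2118034362793, 11.269834518432617), 4.3160271644592285) centre [0.5896 0.2081 0.022 ] sides(+~2.8mm px) [0.0347 0.1783 0.0346 0.1775]
stapler 2.7125925925925927
tape 2.6583979328165372
punch 0.8630751964085297 tape 0.9294942783314877
```

```bash
python3 -c "
from cell import hand_in
print(hand_in())"
```

```text
the job is handed in; nothing more can be done
None
```

The torch is out of the grey stand and lying lengthwise in the black tray, and the job is handed in at about 13.5 s of the 40 s allowed.

**What I did:** I gripped the barrel between the pedestals and drew it level about 27 mm out past the spring jaws, which pushed back with about 11 N. Only then did I lift it clear of the hooks. I lowered it into the tray until it touched the floor at the expected height (peak about 4 N), opened the gripper partway and backed off.

**Last checks:**
- **Torch:** it measures about (0.590, 0.208), within 4 mm of the tray's measured centre. It is parallel to the tray's long side to within about half a degree, and its outline fits a torch lying level.
- **Bystanders:** the stapler, tape roll and hole punch show no change between the before and after pictures beyond image noise.
- **Disagreement:** the two cameras placed the tray about 5 mm apart along its length, so I aimed midway. That is well within the roughly 19 mm of free space at each end of the torch.

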